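# Hang the fossil on the display stand

### The arm

A 7-joint arm with a two-finger parallel gripper is mounted at the origin on the work surface. World frame = base frame: x ahead of the robot, y to its left, z up, the work surface at z = 0. Lengths are in m, angles in rad, forces in N, time in s.
With the tool pointing down it reaches from about 0.35 to 0.9 m from the base axis. Payload 8.1 kg.
Tool frame: the origin (TCP) lies midway between the tips of the shut fingers; the grasp point (between the pads) lies 19 mm behind it; z points along the fingers, y is the line along which they close (so a half turn about z gives the same grasp; the last joint's range is limited). The gripper opens to 92 mm and grips with 3 to 60 N. Pads are 19 mm wide; open, the fingers measure 130 mm over their backs; the gripper's body (75 mm by 190 mm) begins 47 mm behind the grasp point.
Start: joints at [1.079, 0.434, 0.025, 1.573, -0.012, 1.134, -0.075], TCP at [0.237, -0.578, 0.227] pointing down, gripper open.
Joint ranges: [-2.62, 2.62], [-0.44, 2.09], [-1.27, 1.32], [0.08, 2.57], [-1.32, 4.46], [0.12, 2], [-2.74, 2.74]. Speed limits (rad/s): [2.22, 2.22, 3.01, 3.01, 3.14, 3.14, 3.14].

### API

Orientations are given as a rotation vector (axis times angle).
In Python, from cell import readout, get_image, calibration, ticket gives the robot as it stands. The module is installed in compiled form; this text tells all that it offers.
- The arm moves only by the tool move_arm, never from a script. Its argument "series" is a list of rows, each a list of 6 numbers: the shift along the world's x, y, z as a fraction of full scale, then the turn, a rotation vector about the world's x, y, z as a fraction of full scale. A call has 1 to 5 rows; each row is the pose to reach, as a shift and turn from the pose commanded when the call began; what a row does not reach only later rows make up. Full scale, the value 1, is 0.75 m for a shift and 60 degrees for a turn. A row lasts 1/10 s, in which the tool goes at most 50 mm and 8.59 degrees, less where a joint would pass 70% of its speed; a pose out of reach is approached as far as the arm can. A call with a number of a shift or a turn outside -1 to 1 is refused whole. A call with a gripper value outside its range is refused whole. "claw" is the opening, from -1 (shut) to 1 (fully open), so that 0 is half open, set as the call begins (left out, the last holds). The fingers move at their own pace and stop on an object; "squeeze" is the grip in N (left out, the last holds). Time passes only in rows, so rows that repeat a pose let the fingers close. It gives the time, the measured TCP pose, the force, the opening and the grip force at its end, in the units of the state.
- readout.observe(): the state, without advancing time (a new reading comes with each control period).
- get_image(name): name is "scene" or "side" or "wrist"; returns (picture, depth): 384x512x3 uint8, red, green, blue; 384x512 float32, m along the optical axis (not along the pixel's ray), 0 where there is no reading.
- calibration(name): a dict with "fx", "fy", "cx", "cy" (pixels), "k1" (the pictures are not rectified: a ray, as slopes to the right and down, at radius r is drawn at 1 + k1 r^2 times it, then the intrinsics apply), "view" (4x4, takes a point from world to camera coordinates); the wrist camera has in their place "mount" (4x4, takes a point from camera to tool coordinates, whose origin is the TCP and whose axes are the flange's). Camera axes: x right, y down, z forward; pixel columns grow to the right and rows downward; lengths in m; the calibration is good to about 2 mm. A picture is of the moment at which its call begins: read the wrist's pose just before it. calibration takes no time and is no camera call.
- ticket.sign_off(): hands the job in; it is judged then, once.
The state is a dict: "clock": time; "joints": joint angles; "dq": joint speeds; "joint_efforts": joint torques, N m; "position": TCP position; "ee_rot": TCP orientation; "force": force on the tool from outside, world axes, zero at the start; "ft_torque": the same for the moment, N m; "width": opening from 0.0 (shut) to 1.0 (fully open); "gripper_force": force on a finger pad.
Only numpy, scipy, OpenCV 4.12 (cv2) and the standard library are available. Lean on these libraries where they do the work, as an engineer would, in place of code of your own. Each camera call takes 0.05 s, during which the arm holds its last target. There are 200 camera calls.

### The job

Hang the fossil stone on the display stand: bring the round hole of its steel keyhole plate over the head of the bolt on the rail, push the plate back to the rail, then slide it down until the bolt is fully home at the top of the narrow slot, and let it hang straight by itself. Feel your way gently, with never more than 20 N between the fossil and the stand or its bolt, and leave the lens, the torch and the brush where they lie.

Things in the scene. Friction and masses are not known exactly. Their poses are not given: they have to be found in the camera images.
- specimen: Fossil: upright sandstone block 40 deep (x) x 56 wide (y) x 80 high, about 0.5 kg, ammonite relief on its front (-x). A steel plate 3 thick, 44 wide, is bonded to its back and rises 36 above the stone, to 116. Origin: middle of the underside; x points to the back: stone x -21.5 to 18.5, plate 18.5 to 21.5. Best pinched across the 56 width, high on the stone, a finger either side of the plate.
- hole (a point): Centre, on the plate's back face, of the round hole (15 across) of the keyhole in the plate's upper part: (21.5, 0, 91) in the fossil's frame, axes as the fossil's. A slot 8 wide goes straight up from it.
- slot_end (a point): On the plate's back face, 13 above the hole centre (104 above the underside): where the bolt's axis lies once the bolt is home; the slot's closed end is 3 higher. Axes as the fossil's.
- stand: Display stand, fixed to the desk: wooden back 260 wide (y), 18 thick, on a base plank 18 high reaching 85 in front of it. x points from the front into the back: the fossil hangs on the -x side, axes parallel to the stand's. Origin: on the desk under the middle of the back's front face. Its upper edge is an aluminium rail 28 high, flush with the wood; the top is 179 above the desk.
- rail_mid (a point): Middle of the rail's horizontal slot, on its front face, 165 above the desk, axes as the stand's. A rigid steel bolt stands out (-x) of the slot: neck 6 thick, 5 long, then a head 12 across, 4 high, square rim, front 9 from the rail. It is exactly at slot height but clamped anywhere from 25 left to 25 right (y) of this point: its place is not measured; see or feel it.
- lens: hand lens lying on the desk: steel rim 72 across, 12 thick, wooden handle 100 long towards its -x. Origin: underside of the rim's middle. Leave alone.
- torch: black torch 120 long, 28 thick, lying on the desk along its x. Origin: underside of its middle. Leave alone.
- brush: dusting brush lying on the desk along its x. Origin: underside of its middle. Leave alone.
Mind the look-alikes: they are no part of the job. Of the things that look like the specimen, take the one that is farthest to the robot's left at the start.

How it is judged:
On the way, in this order (a step that is already met when the one before it is completed fails the run):
1. the fossil is lifted off the desk (height (world z) of specimen above 0.03 m), for 0.1 s.
2. the bolt's head is through the round hole: the plate is back within 3 mm of the rail with its hole at the bolt's height (x of hole in the frame of rail_mid above -0.003 m and z of hole in the frame of rail_mid between -0.004 and 0.004 m and y of hole in the frame of rail_mid between -0.029 and 0.029 m), for 0.1 s.
At the end, for the whole second after the job is handed in: The fossil hangs at rest from the bolt alone: the end of the slot is down on the bolt (slot_end within 2.5 mm of the rail slot's height), the plate is behind the head (its back within 3.5 mm of the rail's face), and the fossil stands within 0.08 rad of upright (z of slot_end in the frame of rail_mid between -0.0025 and 0.0025 m and x of slot_end in the frame of rail_mid between -0.0035 and 0.0015 m and y of slot_end in the frame of rail_mid between -0.029 and 0.029 m and angle between specimen's own z axis and vertical below 0.08 rad and contact force between specimen and stand above 1 N and linear speed of specimen below 0.01 m/s and angular speed of specimen below 0.1 rad/s); the robot touches nothing.
It fails at once if more than 20 N between the fossil and the stand or its bolt (contact force between specimen and stand above 20 N).
It fails at once if the lens, the torch or the brush is moved by more than 20 mm (distance of any of lens, torch, brush from where it was at the start of the episode above 0.02 m).
It also fails if it takes over 50 s, if anything falls off the work surface, if the arm or the gripper's body presses on something with over 40 N, if the wrist force passes 120 N, or if a joint passes its speed limit or range.

## Working session

There is one attempt and no reset: what is moved stays moved. The work goes in short steps, Python scripts to look and compute and a tool call to move; the robot and the scene stay as the last step left them, time stands still between calls to the robot, and variables do not carry over. Pictures are saved under pics/ and viewed, at most 10 in all, crops included, and the job is handed in when it is done.

Besides the shell and the picture viewer there is one more tool, called after ">>>" by a JSON object that holds its "op" and its "data", one argument or row to a line. move_arm: Moves the arm, as the interface text tells. Shift numbers are shares of 0.75 m and turn numbers shares of 60 degrees, none past 1 either way. Its arguments: {"type":"object","properties":{"series":{"type":"array"},"claw":{"type":"number"},"squeeze":{"type":"number"}},"required":["series"]}

```bash
mkdir -p pics
cat > h.py <<'E'
import numpy as np, cv2
from cell import readout, get_image, calibration, ticket
from scipy.spatial.transform import Rotation as R
def cam2world(name,s=None):
    c=calibration(name)
    if name!="wrist": return np.linalg.inv(np.array(c["view"]))
    s=s or readout.observe(); T=np.eye(4); T[:3,:3]=R.from_rotvec(s["ee_rot"]).as_matrix(); T[:3,3]=s["position"]
    return T@np.array(c["mount"])
def cloud(name,depth,T):
    c=calibration(name); h,w=depth.shape
    K=np.array([[c["fx"],0,c["cx"]],[0,c["fy"],c["cy"]],[0,0,1.]])
    u,v=np.meshgrid(np.arange(w),np.arange(h))
    p=cv2.undistortPoints(np.stack([u,v],-1).reshape(-1,1,2).astype(float),K,np.array([c["k1"],0,0,0.])).reshape(h,w,2)
    P=np.concatenate([p*depth[...,None],depth[...,None]],-1)
    W=P@T[:3,:3].T+T[:3,3]; W[depth==0]=np.nan
    return W
def snap(name):
    s=readout.observe(); T=cam2world(name,s); im,d=get_image(name)
    return im,d,cloud(name,d,T),s
E
python3 - <<'E'
from h import *
for n in("scene","side"):
    im,d,W,s=snap(n); np.savez(f"{n}0.npz",im=im,W=W,d=d)
    cv2.imwrite(f"pics/{n}0.png",im[...,::-1])
    print(n,calibration(n)['fx'],cam2world(n)[:3,3],cam2world(n)[:3,2])
print(s)
E
cd pics; python3 -c "
import cv2,numpy as np
a=cv2.imread('scene0.png');b=cv2.imread('side0.png');cv2.imwrite('s0.png',cv2.resize(a,(800,600)));cv2.imwrite('d0.png',cv2.resize(b,(800,600)))"
```

```text
scene 372.92522538504596 [ 1.26999758 -0.00210909  0.92890615] [-0.6649534  -0.08796118 -0.74168713]
side 466.925301418575 [0.49244674 0.82276901 1.029772  ] [ 0.07223617 -0.70917315 -0.70132402]
{'clock': 0.05, 'joints': array([ 1.07939532,  0.43518123,  0.02494675,  1.57406065, -0.01156738,
        1.13397958, -0.07511989]), 'dq': array([ 7.09664875e-04,  6.67815570e-04,  1.39543039e-04,  9.32997560e-05,
        2.89792517e-05, -9.67991368e-04,  9.02754005e-04]), 'joint_efforts': array([ 3.06070215e-03, -6.69768405e+01,  9.88341942e-01, -3.15494156e+01,
       -6.09216280e-02,  3.73559387e-02,  6.47682032e-05]), 'position': array([ 0.23669404, -0.57792383,  0.2259847 ]), 'ee_rot': array([-3.08103971e+00, -6.06533929e-01,  6.84031807e-04]), 'force': array([ 0.16855332, -0.58237728,  0.04774896]), 'ft_torque': array([-0.01621474,  0.01543838, -0.03384273]), 'gripper_force': 0.0, 'width': 0.9977422393158941}
```

View pics/s0.png

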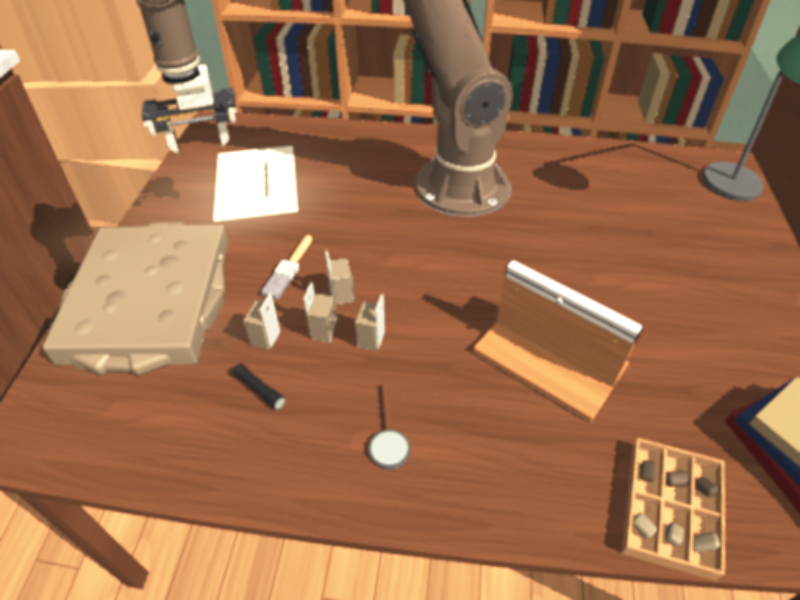

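View pics/d0.png

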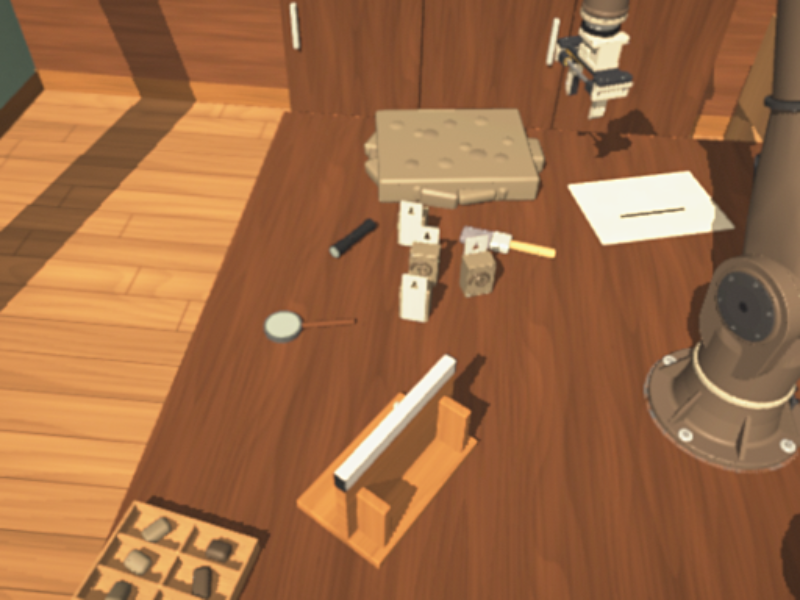

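```bash
cat > m.py <<'E'
from h import *
from scipy.cluster.hierarchy import fcluster, linkage
P=[];
for n in("scene","side"):
    f=np.load(n+"0.npz"); W=f["W"]; P.append(W.reshape(-1,3))
P=np.concatenate(P); P=P[np.isfinite(P).all(1)]
Q=P[(P[:,2]>.015)&(P[:,2]<.2)&(P[:,0]>.2)&(P[:,0]<.9)&(P[:,1]>-.42)&(P[:,1]<.4)]
l=fcluster(linkage(Q[:,:2],'single'),.012,'distance')
for k in set(l):
    c=Q[l==k]
    if len(c)<60: continue
    t=c[c[:,2]>.05]
    if len(t)>10: print(k,len(c),c.min(0).round(3),c.max(0).round(3),'rect z>.05',cv2.minAreaRect(t[:,:2].astype(np.float32)))
    u=c[(c[:,2]>.088)&(c[:,2]<.12)]
    if len(u)>10: 
        print('   plate pts',len(u),u.mean(0).round(4),cv2.minAreaRect(u[:,:2].astype(np.float32)))
f=np.load("scene0.npz");W=f["W"]
for z0,z1 in((.14,.2),):
    c=P[(P[:,2]>z0)&(P[:,2]<z1)&(P[:,0]>.3)&(P[:,0]<.9)&(P[:,1]>0)&(P[:,1]<.45)]
    print(len(c),c[:,2].max(),cv2.minAreaRect(c[:,:2].astype(np.float32)))
im=f["im"][...,::-1]
a=cv2.resize(im[160:240,150:255],None,fx=5,fy=5,interpolation=cv2.INTER_CUBIC)
b=cv2.resize(np.load("side0.npz")["im"][120:212,240:330,::-1],None,fx=4.35,fy=4.35,interpolation=cv2.INTER_CUBIC)[:400]
cv2.imwrite("pics/crop1.png",np.hstack([cv2.resize(a,(400,305)),cv2.resize(b,(391,305))]))
E
python3 m.py
```

```text
1 12322 [0.419 0.058 0.015] [0.687 0.357 0.183] rect z>.05 ((0.5232128500938416, 0.22339487075805664), (0.26551541686058044, 0.0772818997502327), 58.788970947265625)
   plate pts 1669 [0.5379 0.2283 0.1056] ((0.5211049914360046, 0.22544850409030914), (0.2629823088645935, 0.07154812663793564), 58.788970947265625)
9 939 [ 0.515 -0.177  0.015] [ 0.576 -0.125  0.118] rect z>.05 ((0.5454525947570801, -0.15170037746429443), (0.04906516522169113, 0.058248598128557205), 83.21586608886719)
   plate pts 134 [ 0.5468 -0.1314  0.1042] ((0.5466738939285278, -0.13215287029743195), (0.008301205933094025, 0.04692941531538963), 81.8443832397461)
10 969 [ 0.397 -0.267  0.015] [ 0.464 -0.203  0.118] rect z>.05 ((0.43104875087738037, -0.23501016199588776), (0.05834733322262764, 0.05226091668009758), 22.84345054626465)
   plate pts 108 [ 0.4399 -0.2535  0.104 ] ((0.43905705213546753, -0.2545471787452698), (0.04534929245710373, 0.009108521044254303), 23.302656173706055)
11 1018 [ 0.507 -0.28   0.015] [ 0.567 -0.223  0.119] rect z>.05 ((0.537154495716095, -0.25135180354118347), (0.05585368350148201, 0.05838479846715927), 86.16958618164062)
   plate pts 139 [ 0.5348 -0.2718  0.1038] ((0.5335608720779419, -0.2711373567581177), (0.011022589169442654, 0.04687557741999626), 78.67236328125)
12 874 [ 0.539 -0.394  0.015] [ 0.6   -0.337  0.118] rect z>.05 ((0.5700182914733887, -0.36392396688461304), (0.049770671874284744, 0.05905484780669212), 80.84449768066406)
   plate pts 147 [ 0.5725 -0.3462  0.1037] ((0.5719049572944641, -0.3467281460762024), (0.012630320154130459, 0.04711015522480011), 78.83124542236328)
2883 0.18307609270210679 ((0.5435597896575928, 0.21108874678611755), (0.2655535340309143, 0.02951742336153984), 59.10783767700195)
```

View pics/crop1.png

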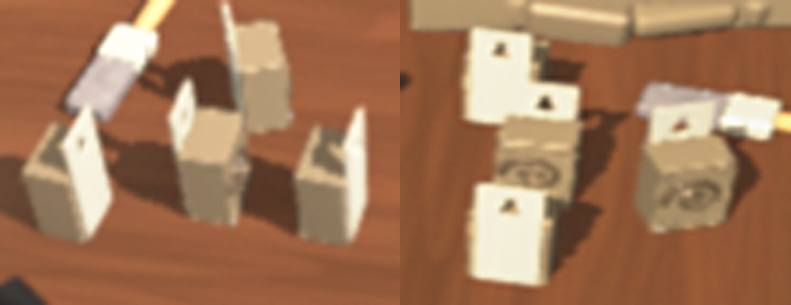

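Candidates in the scene view (800x600) are (263,325), (320,317), (340,280) and (371,325), at y ≈ -0.36, -0.25, -0.235 and -0.15. The crop confirms that the one at (371,325), which is (415,297) in the side view, is farthest to the robot's left. Its plate faces +y, so its heading is about 82°. The stand's x heading is about 149°.

```bash
cat >> h.py <<'E'
def Rt(head,tilt):
    a,t=np.radians([head,tilt]); xf=np.array([np.cos(a),np.sin(a),0]); yf=np.array([-np.sin(a),np.cos(a),0]); z=np.array([0,0,1.])
    c,s=np.cos(t),np.sin(t)
    return np.stack([c*xf+s*z,-yf,s*xf-c*z],1)
def go(p,Rm,p0=None,R0=None):
    s=readout.observe(); p0=s["position"] if p0 is None else p0; R0=R.from_rotvec(s["ee_rot"]) if R0 is None else R.from_matrix(R0)
    t=(R.from_matrix(Rm)*R0.inv()).as_rotvec()
    print("row",((np.array(p)-p0)/.75).round(4).tolist(),(t/np.radians(60)).round(4).tolist(),"mm",((p-p0)*1000).round(1),"deg",np.degrees(np.linalg.norm(t)).round(2))
E
python3 - <<'E'
from h import *
c=calibration("wrist");print({k:v for k,v in c.items()})
# view pose for fossil: above, heading 82 tilt 20
g=np.array([.5455,-.152,.07]);Rm=Rt(82,20)
go(g+Rm@[0,0,.019]-Rm@[0,0,.14],Rm)
E
```

```text
{'fx': 338.47088182631705, 'fy': 338.47088182631705, 'cx': 258.5042229055217, 'cy': 188.86745084198265, 'k1': -0.039362194437849427, 'mount': array([[-6.77885359e-04, -9.62746347e-01, -2.70405273e-01,
         7.21331124e-02],
       [ 9.99999219e-01, -3.68693319e-04, -1.19423219e-03,
        -3.66661943e-04],
       [ 1.05004606e-03, -2.70405872e-01,  9.62745845e-01,
        -1.57848546e-01],
       [ 0.00000000e+00,  0.00000000e+00,  0.00000000e+00,
         1.00000000e+00]])}
row [0.4041, 0.5133, -0.0564] [0.2746, -0.2153, 0.9847] mm [303.1 385.  -42.3] deg 62.68
```

>>> {"op": "move_arm", "data": {
  "series": [
    [0.06,0.05,0.02,0.05,-0.04,0.14],
    [0.12,0.1,0.02,0.1,-0.08,0.28],
    [0.18,0.15,0.02,0.15,-0.12,0.42],
    [0.22,0.2,0.02,0.2,-0.15,0.56],
    [0.26,0.25,0.02,0.2,-0.15,0.7]
  ],
  "claw": 1
}}

```text
clock: 0.6
position: [0.417, -0.4085, 0.2408]
ee_rot: [-2.527, -1.535, -0.281]
force: [0.3, -1.0, -0.5]
width: 0.999
gripper_force: 0.0
```

Run:
```python
from h import *
g=np.array([.5455,-.152,.07]);Rm=Rt(82,20)
go(g+Rm@[0,0,.019]-Rm@[0,0,.14],Rm); print(readout.observe()['joints'])
```

```text
row [0.1637, 0.2874, -0.0762] [0.076, -0.072, 0.3157] mm [122.8 215.6 -57.1] deg 19.96
[ 0.98551387  0.46217575 -0.24333375  1.53206073 -0.12461624  1.27857267
  0.32465291]
```

>>> {"op": "move_arm", "data": {
  "series": [
    [0.035,0.055,0,0.02,-0.02,0.09],
    [0.07,0.11,0,0.04,-0.04,0.18],
    [0.1,0.17,-0.02,0.06,-0.06,0.27],
    [0.13,0.23,-0.05,0.07,-0.07,0.315],
    [0.1637,0.2874,-0.0762,0.076,-0.072,0.3157]
  ]
}}

```text
clock: 1.1
position: [0.5349, -0.2006, 0.1877]
ee_rot: [-2.182, -1.894, -0.384]
force: [-0.1, 0.7, -0.5]
width: 1.004
gripper_force: 0.0
```

>>> {"op": "move_arm", "data": {
  "series": [
    [0,0,0,0,0,0],
    [0,0,0,0,0,0]
  ]
}}

```text
clock: 1.3
position: [0.5346, -0.2005, 0.188]
ee_rot: [-2.179, -1.895, -0.383]
force: [-0.5, -1.7, 0.7]
width: 1.0
gripper_force: 0.0
```

Run:
```python
from h import *
g=np.array([.5455,-.152,.07]);Rm=Rt(82,20)
go(g+Rm@[0,0,.019]-Rm@[0,0,.14],Rm); print(readout.observe()['joints'])
im,d,W,s=snap("wrist"); np.savez("w1.npz",im=im,W=W)
cv2.imwrite("pics/w1.png",im[...,::-1])
P=W.reshape(-1,3);P=P[np.isfinite(P).all(1)]
P=P[(abs(P[:,0]-.5455)<.06)&(abs(P[:,1]+.152)<.045)]
for z0,z1 in((.1,.112),(.112,.122),(.074,.086)):
    c=P[(P[:,2]>z0)&(P[:,2]<z1)]
    if len(c)>5: print(z0,len(c),c[:,2].mean(),cv2.minAreaRect(c[:,:2].astype(np.float32)))
```

```text
row [0.0069, 0.01, -0.0058] [0.0006, -0.0007, -0.0002] mm [ 5.2  7.5 -4.3] deg 0.06
[ 0.75442853  0.50378197 -0.40747796  1.65657825 -0.1619293   1.10905768
  0.3239891 ]
0.1 163 0.10629418284059072 ((0.545153796672821, -0.13568423688411713), (0.000701153592672199, 0.04362853989005089), 83.79544830322266)
0.112 306 0.11552810674040508 ((0.5452233552932739, -0.13430936634540558), (0.003631915897130966, 0.04368862137198448), 83.84313201904297)
0.074 3296 0.07991035652595767 ((0.5431844592094421, -0.15448009967803955), (0.043877314776182175, 0.05625622719526291), 84.1468734741211)
```

View pics/w1.png

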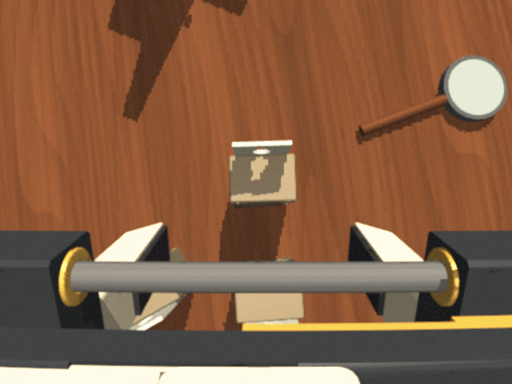

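The wrist view shows the fossil at (262,178) with its plate at (262,150), lying between the open fingers. Its heading is 83.9° and its origin (0.543,-0.154).

Run:
```python
from h import *
xf=np.array([.1063,.9943,0]);g=np.array([.5431,-.1542,.07])-.002*xf;Rm=Rt(83.9,20)
for b in(.14,.07,0): go(g+Rm@[0,0,.019-b],Rm)
```

```text
row [0.0055, 0.0065, -0.0062] [0.0018, -0.0002, 0.0339] mm [ 4.1  4.9 -4.7] deg 2.04
row [0.0089, 0.0383, -0.0939] [0.0018, -0.0002, 0.0339] mm [  6.7  28.7 -70.5] deg 2.04
row [0.0123, 0.07, -0.1816] [0.0018, -0.0002, 0.0339] mm [   9.2   52.5 -136.2] deg 2.04
```

>>> {"op": "move_arm", "data": {
  "series": [
    [0.0055,0.0065,-0.0062,0.0018,-0.0002,0.0339],
    [0.0072,0.022,-0.05,0.0018,-0.0002,0.0339],
    [0.0089,0.0383,-0.0939,0.0018,-0.0002,0.0339],
    [0.0106,0.054,-0.138,0.0018,-0.0002,0.0339],
    [0.0123,0.07,-0.1816,0.0018,-0.0002,0.0339]
  ]
}}

```text
clock: 1.85
position: [0.544, -0.1504, 0.0514]
ee_rot: [-2.147, -1.928, -0.38]
force: [0.4, 0.3, -0.5]
width: 1.004
gripper_force: 0.0
```

>>> {"op": "move_arm", "data": {
  "series": [
    [0,0,0,0,0,0],
    [0,0,0,0,0,0]
  ]
}}

```text
clock: 2.05
position: [0.544, -0.1503, 0.0529]
ee_rot: [-2.145, -1.928, -0.379]
force: [0.5, -0.6, 0.1]
width: 1.0
gripper_force: 0.0
```

Run:
```python
from h import *
xf=np.array([.1063,.9943,0]);g=np.array([.5431,-.1542,.07])-.002*xf;Rm=Rt(83.9,20)
go(g+Rm@[0,0,.019],Rm)
```

```text
row [-0.0005, 0.0007, -0.001] [-0.0004, 0.0004, 0.0003] mm [-0.4  0.6 -0.7] deg 0.04
```

>>> {"op": "move_arm", "data": {
  "series": [
    [0,0,0,0,0,0],
    [0,0,0,0,0,0],
    [0,0,0,0,0,0],
    [0,0,0,0,0,0],
    [0,0,0,0,0,0]
  ],
  "claw": -1,
  "squeeze": 35
}}

```text
clock: 2.55
position: [0.5441, -0.1497, 0.0529]
ee_rot: [-2.146, -1.928, -0.38]
force: [4.5, -0.5, 2.0]
width: 0.61
gripper_force: 2.1
```

>>> {"op": "move_arm", "data": {
  "series": [
    [0,0,0,0,0,0],
    [0,0,0,0,0,0]
  ]
}}

```text
clock: 2.75
position: [0.5442, -0.1497, 0.0529]
ee_rot: [-2.146, -1.928, -0.38]
force: [-0.0, -1.0, 5.8]
width: 0.611
gripper_force: 35.0
```

>>> {"op": "move_arm", "data": {
  "series": [
    [0,0,0.02,0,0,0],
    [0,0,0.06,0,0,0],
    [0,0,0.11,0,0,0],
    [0,0,0.16,0,0,0],
    [0,0,0.2,0,0,0]
  ]
}}

```text
clock: 3.25
position: [0.5435, -0.1492, 0.2049]
ee_rot: [-2.145, -1.929, -0.379]
force: [0.7, -0.5, -5.2]
width: 0.609
gripper_force: 35.0
```

Run:
```python
from h import *
# stand front-face estimate: rail top centre
f=np.load("scene0.npz");g=np.load("side0.npz")
for n,F in(("scene",f),("side",g)):
    P=F["W"].reshape(-1,3);P=P[np.isfinite(P).all(1)]
    c=P[(P[:,2]>.172)&(P[:,2]<.19)&(P[:,0]>.35)&(P[:,0]<.75)&(P[:,1]>.05)&(P[:,1]<.4)]
    print(n,len(c),c[:,2].mean(),cv2.minAreaRect(c[:,:2].astype(np.float32)))
S=np.array([.5436,.2111,0]);a=np.radians(149.1);xs=np.array([np.cos(a),np.sin(a),0])
# fossil origin 130mm in front of rail face, z 0.12
O=S-xs*.14+[0,0,.12];Rm=Rt(149.1,20);R0=Rt(83.9,20);p0=np.array([.5441,-.1497,.0529])
tcpL=R0.T@(p0-[.5431,-.1542,0]);print(tcpL)
go(O+Rm@tcpL,Rm)
```

```text
scene 588 0.17738686456781055 ((0.5401694774627686, 0.21175944805145264), (0.26319023966789246, 0.022848691791296005), 58.81991195678711)
side 932 0.1778993594144017 ((0.5420689582824707, 0.21268685162067413), (0.26328063011169434, 0.023338887840509415), 58.75319290161133)
[ 0.0223974   0.00051615 -0.04814302]
row [0.1555, 0.3882, -0.0427] [-0.0003, 0.0009, 1.0863] mm [116.6 291.2 -32. ] deg 65.18
```

>>> {"op": "move_arm", "data": {
  "series": [
    [0.02,0.04,0,0,0,0.11],
    [0.04,0.09,0,0,0,0.22],
    [0.06,0.14,0,0,0,0.33],
    [0.08,0.18,0,0,0,0.44],
    [0.1,0.22,0,0,0,0.55]
  ]
}}

```text
clock: 3.75
position: [0.6185, 0.0165, 0.2027]
ee_rot: [-1.476, -2.417, -0.259]
force: [1.0, -0.1, -5.4]
width: 0.603
gripper_force: 35.0
```

>>> {"op": "move_arm", "data": {
  "series": [
    [0.01,0.04,0,0,0,0.11],
    [0.025,0.08,-0.01,0,0,0.22],
    [0.035,0.12,-0.02,0,0,0.33],
    [0.045,0.14,-0.03,0,0,0.44],
    [0.055,0.1682,-0.04,0,0,0.536]
  ]
}}

```text
clock: 4.25
position: [0.66, 0.1414, 0.1719]
ee_rot: [-0.742, -2.701, -0.129]
force: [0.7, -0.7, -5.3]
width: 0.606
gripper_force: 35.0
```

>>> {"op": "move_arm", "data": {
  "series": [
    [0,0,0,0,0,0],
    [0,0,0,0,0,0]
  ]
}}

```text
clock: 4.45
position: [0.6594, 0.1425, 0.1719]
ee_rot: [-0.746, -2.699, -0.131]
force: [-0.6, -0.3, -4.4]
width: 0.612
gripper_force: 35.0
```

Run:
```python
from h import *
im,d,W,s=snap("wrist"); np.savez("w2.npz",im=im,W=W); cv2.imwrite("pics/w2.png",im[...,::-1])
print(s['position'],s['joints'])
S=np.array([.5415,.2122,0]);a=np.radians(148.8);xs=np.array([np.cos(a),np.sin(a),0])
tcpL=np.array([.0224,.0005,-.0481]);O=S-xs*.14+[0,0,.12];Rm=Rt(148.8,20)
go(O+Rm@tcpL,Rm)
P=W.reshape(-1,3);P=P[np.isfinite(P).all(1)]
c=P[(P[:,2]>.170)&(P[:,2]<.19)&(np.linalg.norm(P[:,:2]-S[:2],axis=1)<.16)&(abs((P-S)@xs)<.04)]
print(len(c),c[:,2].mean() if len(c) else 0,cv2.minAreaRect(c[:,:2].astype(np.float32)) if len(c) else 0)
```

```text
[0.65938437 0.14246279 0.1719257 ] [ 0.13456246  0.81810946 -0.61852782  1.18712718  0.16389671  1.47032993
  0.62782787]
row [-0.003, 0.0018, 0.0007] [0.0004, -0.0008, -0.0034] mm [-2.2  1.4  0.5] deg 0.21
3142 0.1729701242184864 ((0.5503367185592651, 0.20540064573287964), (0.2636936902999878, 0.010870641097426414), 58.726531982421875)
```

View pics/w2.png

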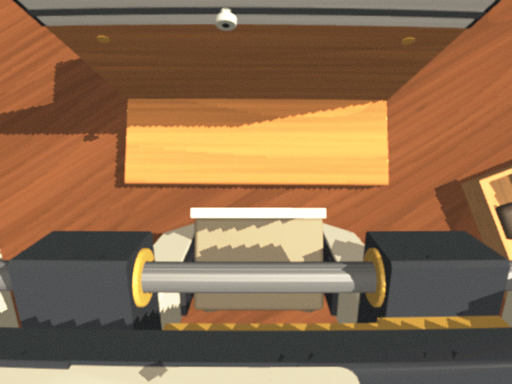

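The wrist view shows the held plate at row 213 (columns 191–326), the rail along the top, and the bolt head at (227,19). Next I'll locate the bolt, the rail face and the plate from this one cloud.

```bash
cat > fit.py <<'E'
from h import *
import sys
def analyse(W,Rm_tool=None,s=None,head=148.8,verbose=True):
    P=W.reshape(-1,3);P=P[np.isfinite(P).all(1)]
    S=np.array([.5415,.2122,0])
    a=np.radians(head);xs=np.array([np.cos(a),np.sin(a),0]);ys=np.array([-xs[1],xs[0],0])
    L=np.c_[(P-S)@xs,(P-S)@ys,P[:,2]]
    # rail front face points: z .155..0.176
    f=L[(L[:,2]>.154)&(L[:,2]<.176)&(abs(L[:,0]+.010)<.012)&(abs(L[:,1])<.12)]
    med=np.median(f[:,0])
    g=f[abs(f[:,0]-med)<.003]; k=np.polyfit(g[:,1],g[:,0],1)
    print('face x',med,'n',len(g),'slope deg',np.degrees(np.arctan(k[0])))
    b=L[(L[:,2]>.15)&(L[:,2]<.18)&(L[:,0]<med-.004)&(L[:,0]>med-.014)&(abs(L[:,1])<.05)]
    print('bolt n',len(b),'y range',b[:,1].min(),b[:,1].max(),'x',b[:,0].min(),b[:,0].max(),'z',b[:,2].min(),b[:,2].max())
    return S,xs,ys,L,med,b
if __name__=="__main__":
    W=np.load(sys.argv[1])["W"]
    S,xs,ys,L,med,b=analyse(W)
    h=b[(b[:,0]<med-.007)]; print('front face pts',len(h),h.mean(0),h.min(0),h.max(0))
    p=L[(L[:,0]<-.1)&(L[:,0]>-.15)&(L[:,2]>.228)&(L[:,2]<.245)&(abs(L[:,1])<.06)]
    print('plate',len(p),p[:,2].mean(),cv2.minAreaRect(p[:,:2].astype(np.float32)))
    s=L[(L[:,0]<0)&(L[:,0]>-.03)&(L[:,2]>.1)&(L[:,2]<.19)]
    e=s[abs(s[:,0]-med)<.003]; print('rail ends',e[:,1].min(),e[:,1].max(),e[:,2].max())
E
python3 fit.py w2.npz
```

```text
face x -0.007151111632837705 n 9074 slope deg 0.09520029451657476
bolt n 332 y range 0.012494987726368792 0.024029591982960244 x -0.016974092947802537 -0.011498611975879921 z 0.15920493188280338 0.1719106319251156
front face pts 241 [-0.01579087  0.01806357  0.16637218] [-0.01697409  0.01249893  0.15920493] [-0.0141662   0.02402959  0.17191063]
plate 1568 0.23571783204555888 ((-0.13481484353542328, -0.0010408423840999603), (0.06274668872356415, 0.030368834733963013), 89.99886322021484)
rail ends -0.13076823684570504 0.1342635326830448 0.18063963808187727
```

Run:
```python
from fit import *
W=np.load("w2.npz")["W"];S,xs,ys,L,med,b=analyse(W)
p=L[(L[:,2]>.2305)&(L[:,2]<.24)&(abs(L[:,1])<.03)&(L[:,0]>-.125)&(L[:,0]<-.11)]
print(len(p),p[:,2].mean(),p.min(0),p.max(0)); 
print('plate',cv2.minAreaRect(p[:,:2].astype(np.float32)))
s=readout.observe();Rm=R.from_rotvec(s['ee_rot']).as_matrix();tcpL=np.array([.0224,.0005,-.0481])
O=s['position']-Rm@tcpL;o=O-S;print('kin fossil',o@xs,o@ys,o[2],'tool heading',np.degrees(np.arctan2(Rm[0,1],-Rm[1,1]))+0)
y=-Rm[:,1];print('yf heading-90',np.degrees(np.arctan2(y[1],y[0]))-90,'tilt',np.degrees(np.arctan2(Rm[2,0],-Rm[2,2])))
```

```text
face x -0.007151111632837705 n 9074 slope deg 0.09520029451657476
bolt n 332 y range 0.012494987726368792 0.024029591982960244 x -0.016974092947802537 -0.011498611975879921 z 0.15920493188280338 0.1719106319251156
1210 0.2348614451735806 [-0.12245563 -0.02291349  0.23294488] [-0.11963084  0.02109782  0.23687363]
plate ((-0.12102701514959335, -0.0009093582630157471), (0.0026449584402143955, 0.04401819407939911), 0.2779507040977478)
kin fossil -0.14259704414600535 3.778565111811627e-05 0.119462826870706 tool heading 149.00574868295874
yf heading-90 -210.99425131704123 tilt 20.025768300985373
```

>>> {"op": "move_arm", "data": {
  "series": [
    [-0.02,0.007,-0.012,0,0,0],
    [-0.045,0.015,-0.026,0,0,0],
    [-0.07,0.023,-0.04,0,0,0],
    [-0.095,0.031,-0.053,0,0,0],
    [-0.109,0.036,-0.0597,0,0,0]
  ]
}}

```text
clock: 5.0
position: [0.5767, 0.167, 0.1277]
ee_rot: [-0.751, -2.699, -0.131]
force: [-0.0, -0.8, -5.1]
width: 0.608
gripper_force: 35.0
```

>>> {"op": "move_arm", "data": {
  "series": [
    [0,0,0,0,0,0],
    [0,0,0,0,0,0],
    [0,0,0,0,0,0]
  ]
}}

```text
clock: 5.3
position: [0.5798, 0.1676, 0.1284]
ee_rot: [-0.751, -2.701, -0.134]
force: [0.2, -0.2, -5.3]
width: 0.608
gripper_force: 35.0
```

```bash
cat > near.py <<'E'
from fit import *
tag=sys.argv[1]
im,d,W,s=snap("wrist"); np.savez(tag+".npz",im=im,W=W); cv2.imwrite(f"pics/{tag}.png",im[...,::-1])
S,xs,ys,L,med,b=analyse(W)
Rm=R.from_rotvec(s['ee_rot']).as_matrix();tcpL=np.array([.0224,.0005,-.0481])
o=s['position']-Rm@tcpL-S;kx,ky,kz=o@xs,o@ys,o[2]
y=-Rm[:,1];print('kin fossil back x',kx+.0215,'y',ky,'z',kz,'head',np.degrees(np.arctan2(y[1],y[0]))+270,'tilt',np.degrees(np.arctan2(Rm[2,0],-Rm[2,2])))
p=L[(abs(L[:,2]-kz-.116)<.003)&(abs(L[:,1]-ky)<.03)&(abs(L[:,0]-kx-.02)<.005)]
print('plate top z',p[:,2].mean(),p.min(0),p.max(0),cv2.minAreaRect(p[:,:2].astype(np.float32)))
print(s['position'],s['force'])
E
python3 near.py w3; cd pics; python3 -c "
import cv2
a=cv2.imread('w3.png');cv2.imwrite('w3c.png',cv2.resize(a[60:260,150:370],None,fx=3,fy=3))"
```

```text
face x -0.007136155378764378 n 6342 slope deg 0.09260781654782999
bolt n 392 y range 0.012362903861864729 0.02381318320232025 x -0.016223034734232193 -0.011236390804889381 z 0.15891371550365474 0.17181908565208096
kin fossil back x -0.03898327949195681 y 0.018709034920832375 z 0.0755119574428349 head 148.92133787583802 tilt 19.92348776092977
plate top z 0.19128283470471555 [-0.04103855 -0.00326193  0.18936686] [-0.03834584  0.04073911  0.19317706] ((-0.03968791291117668, 0.01873788796365261), (0.002641380997374654, 0.04400346800684929), 0.08287133276462555)
[0.5797676  0.1676442  0.12836684] [ 0.16587802 -0.17763623 -5.26994736]
```

View pics/w3c.png

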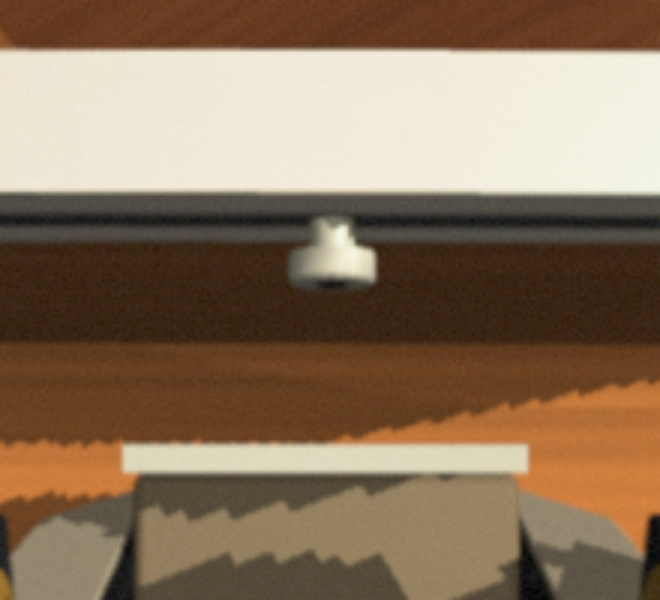

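The crop shows the bolt head centred at (333,265) and the plate at (325,458), so the bolt is about 0.8 mm to the right. I'll trim that, lower slightly and close in.

>>> {"op": "move_arm", "data": {
  "series": [
    [-0.006,0.004,-0.001,0,0,0],
    [-0.012,0.008,-0.0017,0,0,0],
    [-0.0177,0.012,-0.0017,0,0,0],
    [-0.0177,0.012,-0.0017,0,0,0],
    [-0.0177,0.012,-0.0017,0,0,0]
  ]
}}

```text
clock: 5.85
position: [0.565, 0.1779, 0.1266]
ee_rot: [-0.747, -2.701, -0.133]
force: [-0.1, -0.4, -5.8]
width: 0.606
gripper_force: 35.0
```

```bash
python3 near.py w4; cd pics; python3 -c "
import cv2
a=cv2.imread('w4.png');cv2.imwrite('w4c.png',cv2.resize(a[100:230,180:340],None,fx=5,fy=4.6))"
```

```text
face x -0.007148825204101392 n 3197 slope deg 0.10110565536457958
bolt n 351 y range 0.01217421781425473 0.023774261014789775 x -0.016124473966485788 -0.011171268975025154 z 0.1624425152389089 0.17231053353750392
kin fossil back x -0.021009824236106055 y 0.017593203092664426 z 0.07373743881243025 head 149.0688808338794 tilt 20.008322282707496
plate top z 0.189543859519257 [-0.02329493 -0.00418343  0.18749966] [-0.02051121  0.03968885  0.19146479] ((-0.02188694290816784, 0.017757359892129898), (0.0026431186124682426, 0.043871331959962845), 0.23009710013866425)
[0.56504369 0.17787932 0.12659898] [-0.05288732 -0.36752145 -5.78546472]
```

View pics/w4c.png

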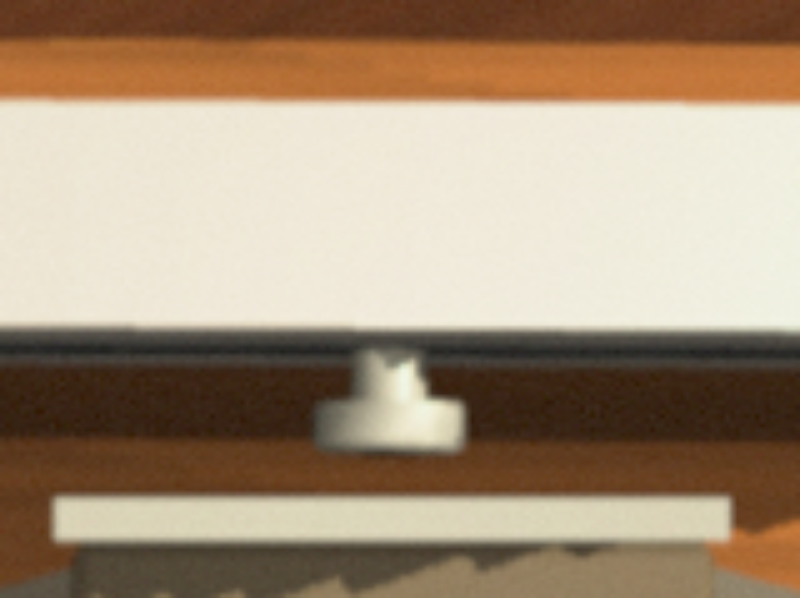

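The plate (392) and bolt (390) are aligned to within 0.2 mm, so I'll advance gently.

>>> {"op": "move_arm", "data": {
  "series": [
    [-0.0018,0.001,0.0003,0,0,0],
    [-0.0034,0.002,0.0003,0,0,0],
    [-0.0051,0.003,0.0003,0,0,0],
    [-0.0068,0.0041,0.0003,0,0,0],
    [-0.0068,0.0041,0.0003,0,0,0]
  ]
}}

```text
clock: 6.4
position: [0.5598, 0.181, 0.1268]
ee_rot: [-0.747, -2.7, -0.133]
force: [-0.0, 0.5, -5.8]
width: 0.61
gripper_force: 35.0
```

>>> {"op": "move_arm", "data": {
  "series": [
    [-0.0009,0.0005,0,0,0,0],
    [-0.0017,0.001,0,0,0,0],
    [-0.0025,0.0015,0,0,0,0],
    [-0.0034,0.0021,0,0,0,0],
    [-0.0034,0.0021,0,0,0,0]
  ]
}}

```text
clock: 6.9
position: [0.5573, 0.1825, 0.1267]
ee_rot: [-0.747, -2.7, -0.133]
force: [-0.3, 0.1, -4.3]
width: 0.607
gripper_force: 35.0
```

```bash
python3 near.py w5
```

```text
face x -0.007224176120028492 n 1542 slope deg 0.09663399498093643
bolt n 1950 y range -0.010331864759775473 0.04584978567996355 x -0.021223797990965028 -0.01469959806543453 z 0.15074776757297909 0.17178563844958863
kin fossil back x -0.012038748778747436 y 0.01766880889505807 z 0.07387073560111974 head 149.0562102291751 tilt 20.02321796978906
plate top z 0.18968078817090098 [-0.01434752 -0.00423808  0.18720723] [-0.01156332  0.03989359  0.19230565] ((-0.012948659248650074, 0.017829621210694313), (0.0026395283639431, 0.04412584751844406), 0.21377715468406677)
[0.55734518 0.18245865 0.12673344] [-0.28710163  0.10620762 -4.33392539]
```

The head is entering the hole without contact. Continuing toward the rail.

>>> {"op": "move_arm", "data": {
  "series": [
    [-0.0009,0.0005,0,0,0,0],
    [-0.0017,0.001,0,0,0,0],
    [-0.0025,0.0015,0,0,0,0],
    [-0.0034,0.0021,0,0,0,0],
    [-0.0034,0.0021,0,0,0,0]
  ]
}}

```text
clock: 7.45
position: [0.5548, 0.1841, 0.1267]
ee_rot: [-0.747, -2.7, -0.133]
force: [0.4, -0.6, -5.7]
width: 0.607
gripper_force: 35.0
```

>>> {"op": "move_arm", "data": {
  "series": [
    [-0.0006,0.0003,0,0,0,0],
    [-0.0008,0.0005,0,0,0,0],
    [-0.0008,0.0005,0,0,0,0]
  ]
}}

```text
clock: 7.75
position: [0.5543, 0.1843, 0.1267]
ee_rot: [-0.748, -2.7, -0.133]
force: [0.1, -0.1, -5.6]
width: 0.607
gripper_force: 35.0
```

```bash
python3 near.py w6
```

```text
face x -0.012290196247504565 n 529 slope deg -0.12600137029257472
bolt n 3774 y range -0.02757531975714729 0.04999124690146241 x -0.026290148206516685 -0.016298379917721158 z 0.15013390899759887 0.1667774910917473
kin fossil back x -0.008468938501842813 y 0.017633436848260787 z 0.07385071655750973 head 149.0468519952383 tilt 20.019382649966392
plate top z 0.1896577390884575 [-0.0107645  -0.00433135  0.18784542] [-0.00799915  0.03989627  0.1916027 ] ((-0.009372029453516006, 0.017784854397177696), (0.00263287709094584, 0.04422789812088013), 0.20695313811302185)
[0.55430757 0.18434082 0.12671311] [ 0.08441194 -0.11068468 -5.59271545]
```

>>> {"op": "move_arm", "data": {
  "series": [
    [-0.0004,0.0002,0,0,0,0],
    [-0.0008,0.0005,0,0,0,0],
    [-0.0008,0.0005,0,0,0,0]
  ]
}}

```text
clock: 8.1
position: [0.5537, 0.1848, 0.1267]
ee_rot: [-0.747, -2.7, -0.133]
force: [0.3, -0.6, -5.9]
width: 0.606
gripper_force: 35.0
```

>>> {"op": "move_arm", "data": {
  "series": [
    [0,0,-0.002,0,0,0],
    [0,0,-0.004,0,0,0],
    [0,0,-0.006,0,0,0],
    [0,0,-0.008,0,0,0],
    [0,0,-0.008,0,0,0]
  ]
}}

```text
clock: 8.6
position: [0.5536, 0.1846, 0.1204]
ee_rot: [-0.748, -2.7, -0.133]
force: [-0.5, 0.4, -5.0]
width: 0.608
gripper_force: 35.0
```

No contact, so I'll go down another 5 mm in small steps.

>>> {"op": "move_arm", "data": {
  "series": [
    [0,0,-0.0017,0,0,0],
    [0,0,-0.0034,0,0,0],
    [0,0,-0.005,0,0,0],
    [0,0,-0.0065,0,0,0],
    [0,0,-0.0065,0,0,0]
  ]
}}

```text
clock: 9.1
position: [0.5536, 0.1846, 0.1156]
ee_rot: [-0.748, -2.7, -0.133]
force: [-0.2, 1.3, -5.1]
width: 0.61
gripper_force: 35.0
```

>>> {"op": "move_arm", "data": {
  "series": [
    [0,0,-0.0007,0,0,0],
    [0,0,-0.0014,0,0,0],
    [0,0,-0.0014,0,0,0]
  ]
}}

```text
clock: 9.4
position: [0.5537, 0.1847, 0.1148]
ee_rot: [-0.748, -2.7, -0.133]
force: [-0.5, -0.6, -4.9]
width: 0.604
gripper_force: 35.0
```

>>> {"op": "move_arm", "data": {
  "series": [
    [0,0,-0.0006,0,0,0],
    [0,0,-0.0006,0,0,0]
  ]
}}

```text
clock: 9.6
position: [0.5537, 0.1847, 0.1143]
ee_rot: [-0.748, -2.7, -0.133]
force: [-0.1, -0.3, -5.3]
width: 0.609
gripper_force: 35.0
```

>>> {"op": "move_arm", "data": {
  "series": [
    [0,0,-0.0006,0,0,0],
    [0,0,-0.0006,0,0,0]
  ]
}}

```text
clock: 9.8
position: [0.5537, 0.1847, 0.1138]
ee_rot: [-0.748, -2.7, -0.133]
force: [-0.0, -0.0, -5.2]
width: 0.608
gripper_force: 35.0
```

>>> {"op": "move_arm", "data": {
  "series": [
    [0,0,-0.0005,0,0,0],
    [0,0,-0.0005,0,0,0]
  ]
}}

```text
clock: 10.0
position: [0.5538, 0.1847, 0.1137]
ee_rot: [-0.748, -2.701, -0.133]
force: [-0.9, -0.4, -3.5]
width: 0.608
gripper_force: 35.0
```

>>> {"op": "move_arm", "data": {
  "series": [
    [0,0,-0.0005,0,0,0],
    [0,0,-0.0005,0,0,0]
  ]
}}

```text
clock: 10.2
position: [0.5538, 0.1848, 0.1135]
ee_rot: [-0.748, -2.701, -0.133]
force: [-1.0, -0.9, -1.4]
width: 0.612
gripper_force: 35.0
```

Weight is passing to the bolt. A touch more, then I'll ease the grip and open.

>>> {"op": "move_arm", "data": {
  "series": [
    [0,0,-0.0004,0,0,0],
    [0,0,-0.0004,0,0,0],
    [0,0,-0.0004,0,0,0]
  ]
}}

```text
clock: 10.5
position: [0.5538, 0.1849, 0.1133]
ee_rot: [-0.747, -2.701, -0.134]
force: [-1.4, -1.9, 3.6]
width: 0.609
gripper_force: 35.0
```

>>> {"op": "move_arm", "data": {
  "series": [
    [0,0,0,0,0,0],
    [0,0,0,0,0,0],
    [0,0,0,0,0,0]
  ],
  "squeeze": 3
}}

```text
clock: 10.8
position: [0.5538, 0.1848, 0.113]
ee_rot: [-0.748, -2.701, -0.133]
force: [-0.2, -1.8, 4.4]
width: 0.61
gripper_force: 3.0
```

>>> {"op": "move_arm", "data": {
  "series": [
    [0,0,0,0,0,0],
    [0,0,0,0,0,0],
    [0,0,0,0,0,0],
    [0,0,0,0,0,0]
  ],
  "claw": 0.9
}}

```text
clock: 11.2
position: [0.5537, 0.1847, 0.1127]
ee_rot: [-0.747, -2.7, -0.133]
force: [0.4, -0.3, 0.2]
width: 0.909
gripper_force: 0.0
```

```bash
python3 near.py w7
python3 - <<'E'
from h import *
s=readout.observe();Rm=R.from_rotvec(s['ee_rot']).as_matrix()
go(s['position']-Rm[:,2]*.12,Rm)
E
```

```text
face x -0.007410210217600665 n 1274 slope deg 0.07013765138907403
bolt n 416 y range 0.012416645540403686 0.02378636455895778 x -0.015875515995762108 -0.011413674108485011 z 0.1605603836131994 0.17215771558004433
kin fossil back x -0.007753589982157361 y 0.01763744670260075 z 0.059797898687625195 head 149.04733294264975 tilt 20.02451461813136
plate top z 0.1770296080019788 [-0.01035263 -0.01210939  0.17280152] [-0.00426146  0.04762549  0.17879564] ((-0.007289546076208353, 0.01775544509291649), (0.006083614192903042, 0.05973557010293007), 0.07840348035097122)
[0.55369874 0.18470732 0.11266069] [ 0.37231731 -0.28557494  0.21314407]
row [0.0469, -0.0283, 0.1503] [-0.0, 0.0, -0.0] mm [ 35.2 -21.2 112.7] deg 0.0
```

Hanging, with plate top at 0.177 as expected. Now retreating along the tool axis.

>>> {"op": "move_arm", "data": {
  "series": [
    [0.005,-0.003,0.016,0,0,0],
    [0.014,-0.0085,0.045,0,0,0],
    [0.025,-0.015,0.08,0,0,0],
    [0.036,-0.0217,0.115,0,0,0],
    [0.047,-0.0283,0.15,0,0,0]
  ]
}}

```text
clock: 11.75
position: [0.5895, 0.1631, 0.2274]
ee_rot: [-0.748, -2.701, -0.134]
force: [-0.1, 0.5, -0.0]
width: 0.948
gripper_force: 0.0
```

>>> {"op": "move_arm", "data": {
  "series": [
    [0,0,0,0,0,0],
    [0,0,0,0,0,0],
    [0,0,0,0,0,0],
    [0,0,0,0,0,0],
    [0,0,0,0,0,0]
  ]
}}

```text
clock: 12.25
position: [0.5885, 0.1634, 0.2247]
ee_rot: [-0.747, -2.699, -0.132]
force: [-0.4, 0.6, 0.2]
width: 0.953
gripper_force: 0.0
```

Run:
```python
from h import *
im,d,W,s=snap("wrist"); b,_,_,_=snap("scene")
cv2.imwrite("pics/end.png",np.hstack([cv2.resize(im,(400,300)),cv2.resize(b[140:290,270:430],(400,300),interpolation=cv2.INTER_CUBIC)])[...,::-1])
S=np.array([.5415,.2122,0]);a=np.radians(148.8);xs=np.array([np.cos(a),np.sin(a),0]);ys=np.array([-xs[1],xs[0],0])
P=W.reshape(-1,3);P=P[np.isfinite(P).all(1)];L=np.c_[(P-S)@xs,(P-S)@ys,P[:,2]]
for z0,z1 in((.172,.1795),(.136,.146)):
    c=L[(L[:,2]>z0)&(L[:,2]<z1)&(abs(L[:,1]-.018)<.035)&(L[:,0]>-.06)&(L[:,0]<-.008)]
    print(len(c),c.mean(0),c.min(0),c.max(0))
print(s['clock'],s['force'])
```

```text
301 [-0.009356    0.01740747  0.17576564] [-0.01056061 -0.00397596  0.1720146 ] [-0.00800526  0.03960303  0.17805484]
3807 [-0.03029333  0.01731989  0.140237  ] [-0.05060317 -0.01058097  0.13616488] [-0.00970449  0.04521185  0.14597401]
12.25 [-0.38636559  0.60659856  0.19771615]
```

View pics/end.png

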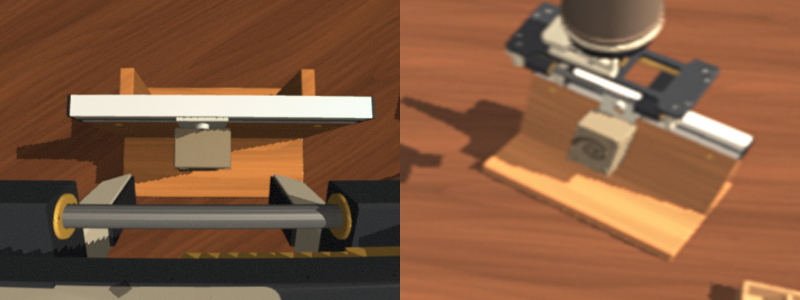

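The fossil hangs from the bolt, flush with the rail (wrist half at (203,147)). The gripper is clear of it.

```bash
python3 -c "
from cell import ticket
print(ticket.sign_off())"
```

```text
the job is handed in; nothing more can be done
None
```

The fossil hangs straight from the bolt, home in its slot with the gripper clear; I handed the job in at about 12 s, and sign-off returned no verdict.

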